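# Lock the truck-hole drill plate onto the deck drilling cradle

### The arm

A 6-joint arm with a two-finger parallel gripper is mounted at the origin on the work surface. World frame = base frame: x ahead of the robot, y to its left, z up, the work surface at z = 0. Lengths are in mm, angles in rad, forces in N, time in s.
With the tool pointing down it reaches from about 275 to 825 mm from the base axis. Payload 4.9 kg.
Tool frame: the origin (TCP) lies at the very end of the fingers, on their centre line; the grasp point (between the pads) lies 19 mm behind it; z points along the fingers, y is the direction in which the jaws open and shut (so a half turn about z gives the same grasp; the last joint's range is limited). The gripper opens to 85 mm and grips with 20 to 120 N. Pads are 22 mm wide; open, the fingers measure 114 mm over their backs; the gripper's body (76 mm by 85 mm) begins 54 mm behind the grasp point. The pads swing forward as they close: fully open they stand 13 mm farther back than shut.
Start: joints at [1.187, 0.326, -0.193, 1.052, 0, 1.437], TCP at [135.959, 532.948, 231.281] pointing down, gripper open.
Joint ranges: [-2.65, 2.65], [-0.97, 1.79], [-1.3, 1.35], [-1.93, 2.1], [-1.47, 1.37], [-3.14, 3.14]. Speed limits (rad/s): [2.57, 2.57, 3.14, 3.14, 3.14, 3.14].

### API

Orientations are given as [roll, pitch, yaw] about the fixed x, y, z axes, in that order (R = Rz(yaw) Ry(pitch) Rx(roll)).
In Python, from bench import bot, solve_ik, imaging gives the robot as it stands. Calls block until the motion is done:
- bot.move_ptp(position, orientation): joint-space move of the TCP to a pose.
- bot.movel(position, rot=None, max_speed=150, threshold=None): straight line of the TCP; rot=None keeps the orientation; max_speed is the mean speed in mm/s. With threshold (N) it stops when the force on the tool has changed by that much, and returns True; else False.
- bot.move_j(angles): joint-space move.
- bot.grip(opening, effort=None): opening from 0.0 (shut) to 1.0 (fully open); effort is the grip in N (None keeps the last); returns when the fingers have stopped.
- bot.dwell(seconds).
- solve_ik(position, orientation): joint angles nearest the present ones, or None.
- bot.get_state(): the state.
- imaging.capture(name): name is "scene" or "top"; returns the picture (384x512x3 uint8, blue, green, red); there is no depth.
- imaging.camera_model(name): a dict with "K" (3x3 intrinsics, pixels), "position" and "rotation" of the camera in the world. Camera axes: x right, y up, looking along -z (the intrinsics and any distortion apply to the point x, -y, -z); pixel columns grow to the right and rows downward; lengths in mm; the calibration is good to about 2 mm. A picture is of the moment at which its call begins. camera_model takes no time and is no camera call.
A pose or a line that the arm cannot do raises bot.IKError and nothing moves.
- bot.sign_off(): hands the job in, once; it reports no verdict.
The state is a dict: "t": time; "qpos": joint angles; "joint_velocities": joint speeds; "effort": joint torques, N m; "tcp_pos": TCP position; "orientation": TCP orientation; "contact_force": force on the tool from outside, world axes, zero at the start; "wrist_torque": the same for the moment, N m; "opening": opening from 0.0 (shut) to 1.0 (fully open).
Only numpy, scipy, OpenCV 4.12 (cv2) and the standard library are available. Lean on these libraries where they do the work, as an engineer would, in place of code of your own. Each camera call takes 0.05 s, during which the arm holds its last target.

### The job

Mount the drill plate on the drilling cradle: take it by its wooden grip, lower its two keyholes over the two screw heads until it lies flat on the steel strips, then slide it towards the nose of the deck until both brass spring pins have snapped up into their holes and it is locked, and let go of it. Nobody noted exactly where along the rails the strips are clamped, so find the screw heads by feel or by eye, and never bear on the cradle through the plate with more than about 40 N. Do not knock the other things on the bench about.

Things in the scene. Friction and masses are not known exactly. Their poses are not given: they have to be found in the camera images.
- grip (a point): Centre of the drill plate's wooden grip (the loose part to mount; it starts flat on the bench). The grip is an upright block: 100 mm along x, 16 mm along y, 42 mm high above the plate's top face. This point is 27 mm above the plate's underside, 21 mm below the grip's top, with the plate's axes (z up). Low bushings (3 mm high) lie within 45 mm of it, 11 mm or more off the grip's sides.
- plate: Drill plate, grey compact laminate, about 0.3 kg, 250 mm along x, 6 mm thick, from y = -66 mm (leading edge) to y = +46 mm. Origin on its underside: the grip's centre is at y = -12, z = +27 mm. Mounted, its axes are parallel to the cradle's, not turned half round. At x = -100 and +100 mm it has a keyhole, and a 12 mm pin hole centred at y = -42 mm.
- keyhole (a point): Centre, on the underside, of the keyhole's round entry hole (20 mm across) at the plate's -x end: x = -100, y = -24 mm from the plate's origin; its twin is at x = +100. From it an 11 mm wide slot runs towards the plate's +y; a screw neck stops in it when it is 32 mm from this centre. So the plate goes over the heads and then slides 32 mm towards the cradle's -y.
- cradle: Drilling cradle, fixed: plywood base 262 by 325 by 18 mm with a maple deck blank 150 mm wide on it. Origin on the bench under the nominal seat; z up, x across the deck, y along it: rounded nose and nose stop (44 mm high) at -y, tail at +y. Along each side, at x = -100 and +100 mm, lies a steel strip, top 32 mm above the bench, with a shoulder screw and a spring pin.
- screw_nominal (a point): On the -x strip's top, where its screw stands if the strips are at their nominal place (x = -100, y = +8 mm from the seat; its twin at x = +100). The two strips are clamped together, rigid and in line, but up to 12 mm off either way along the cradle's y; this point does not follow them. Neck 9 mm across; round head 16 mm across, from 7.5 to 12.5 mm above the strip.
- seat (a point): Point of the cradle at the level of the strips' tops, 32 mm above the bench, where the plate's origin comes when locked if the strips are at their nominal place; really up to 12 mm off either way along the cradle's y, as the strips are. Cradle's axes. The plate rests on the strips alone: the deck is 3 mm lower.
- pin_near (a joint): Spring pin on the -x strip, 50 mm from the screw towards -y: a brass cone 4 mm proud, 11 mm across. 0 = up, grows pushed down (m), 0.004 = level. As the plate is slid its leading edge presses the pins down; they snap up in its pin holes when it is home. Together they resist the slide with some 5 to 20 N, then let go; right there the necks meet the slot ends: a hard stop.
- pin_far (a joint): The same spring pin on the strip at the cradle's +x side.
- sander: Bystander: random-orbit sander, 142 mm high.
- truck: Bystander: skateboard truck lying on its baseplate, 160 mm long.
- wheel_a: Bystander: white skateboard wheel, 54 mm across, lying flat.
- wheel_b: Bystander: another such wheel.
- sanding_block: Bystander: cork sanding block, 65 by 115 by 30 mm, lying on the tail half of the deck.
- glue: Bystander: white glue bottle, 170 mm high.
- screwdriver: Bystander: screwdriver, 200 mm.
- hammer: Bystander: hammer, 280 mm.
- nose_stop (a point): Centre of the top of the nose stop, a dark wooden bar fixed across the cradle just beyond the deck's nose: 160 mm along the cradle's x, 30 mm along y, its top 44 mm above the bench (12 mm above the strips, about level with the screw heads). At y = -129 mm from the cradle's origin.

How it is judged:
By the outcome, as a careful person would: the job done as asked, in the order asked, and still so for the second after the job is handed in, with the robot touching nothing.
It also fails if it takes over 64 s, if anything falls off the work surface, if the arm or the gripper's body presses on something with over 40 N, if the wrist force passes 120 N, or if a joint passes its speed limit or range.

## Working session

There is one attempt and no reset: what is moved stays moved. The work goes in short steps, each a Python script; the robot and the scene stay as the last script left them, time stands still between calls to the robot, and variables do not carry over. Pictures are saved under pics/ and viewed, and the job is handed in when it is done.

```bash
ls; mkdir -p pics; python3 - <<'E'
from bench import bot, solve_ik, imaging
import cv2
for n in("scene","top"):
    im=imaging.capture(n); cv2.imwrite(f"pics/{n}0.png",im)
    m=imaging.camera_model(n); print(n,{k:(v.tolist() if hasattr(v,'tolist') else v) for k,v in m.items()})
print(bot.get_state())
E
```

```text
pics
scene {'K': [[404.3108822281448, 0.0, 259.7569813263712], [0.0, 404.3108822281448, 185.41991150602655], [0.0, 0.0, 1.0]], 'position': [1008.231959847903, -600.8686535516078, 924.1162506482981], 'rotation': [0.7565027646061375, -0.00746580326988, 0.6707482538304534]}
top {'K': [[478.79664771414826, 0.0, 252.9673610133907], [0.0, 478.79664771414826, 187.9397820954506], [0.0, 0.0, 1.0]], 'position': [258.78127146915796, 16.74539981821932, 1468.249276055873], 'rotation': [0.18860156161677155, 0.014748425638662965, -1.5926382031107202]}
{'t': 0.1, 'qpos': array([ 1.18681472e+00,  3.26865402e-01, -1.93461486e-01,  1.05196301e+00,
       -2.02972216e-05,  1.43658065e+00]), 'joint_velocities': array([-0.00096167, -0.0006147 ,  0.00391157,  0.00076253,  0.00044219,
        0.000193  ]), 'effort': array([ 5.23608433e-04, -4.44239080e+01,  2.63037890e+01,  7.92201085e-03,
       -1.35234122e-04, -1.29573544e-05]), 'tcp_pos': array([135.76418216, 532.4711459 , 230.59098915]), 'orientation': array([-3.14010980e+00, -1.79744941e-04,  2.89182660e+00]), 'contact_force': array([ 0.94919029, -0.40463234, -0.07003795]), 'wrist_torque': array([0.00411548, 0.04577702, 0.017035  ]), 'opening': 0.9995589981758568}
```

View pics/scene0.png

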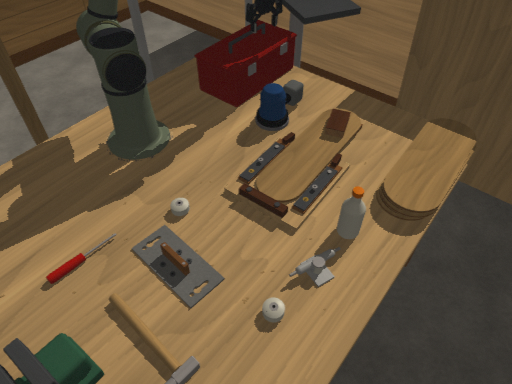

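View pics/top0.png

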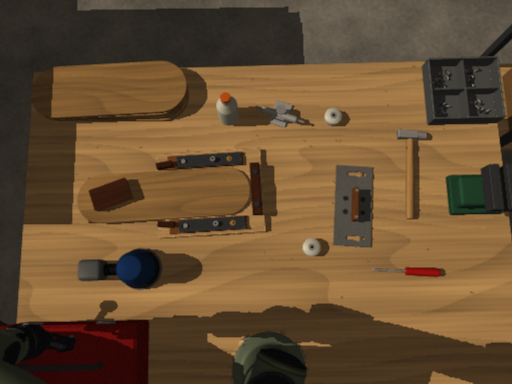

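The views show the cradle with its nose towards world -y (top view about 165-265, 150-235), the plate at about (353,206) in the top view, and the bystanders around them. I'll zoom in for detail.

```bash
python3 - <<'E'
import cv2
t=cv2.imread("pics/top0.png"); s=cv2.imread("pics/scene0.png")
cv2.imwrite("pics/tp.png",cv2.resize(t[155:255,320:385],None,fx=6,fy=6,interpolation=cv2.INTER_CUBIC))
cv2.imwrite("pics/tc.png",cv2.resize(t[140:245,145:275],None,fx=5.5,fy=5.5,interpolation=cv2.INTER_CUBIC))
cv2.imwrite("pics/sc.png",cv2.resize(s[120:225,225:360],None,fx=5.5,fy=5.5,interpolation=cv2.INTER_CUBIC))
cv2.imwrite("pics/sp.png",cv2.resize(s[220:310,125:230],None,fx=6,fy=6,interpolation=cv2.INTER_CUBIC))
E
```

```text
(no output)
```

View pics/tp.png

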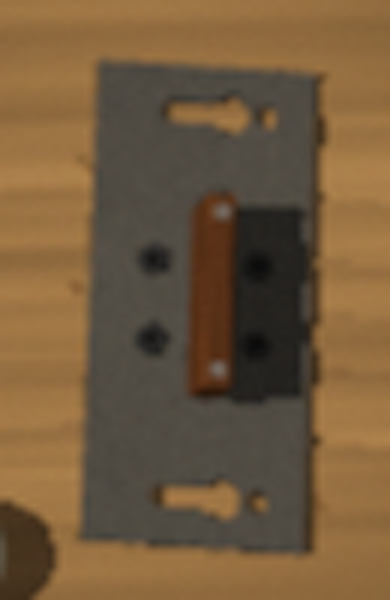

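View pics/tc.png

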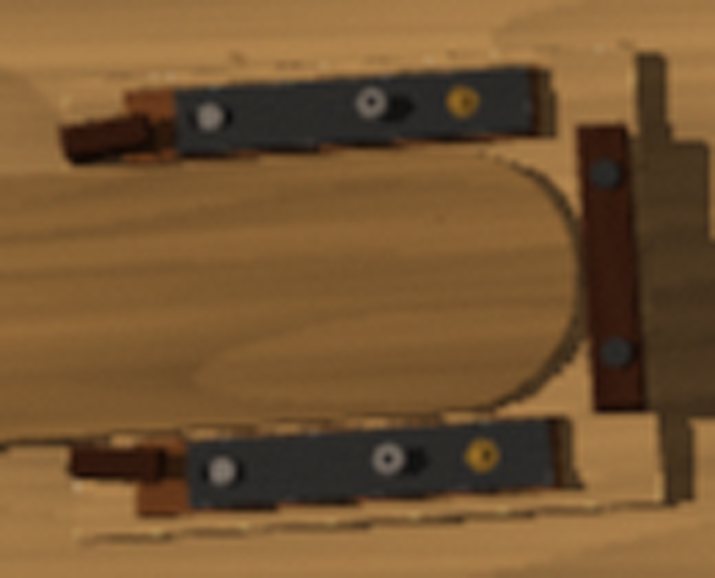

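View pics/sc.png

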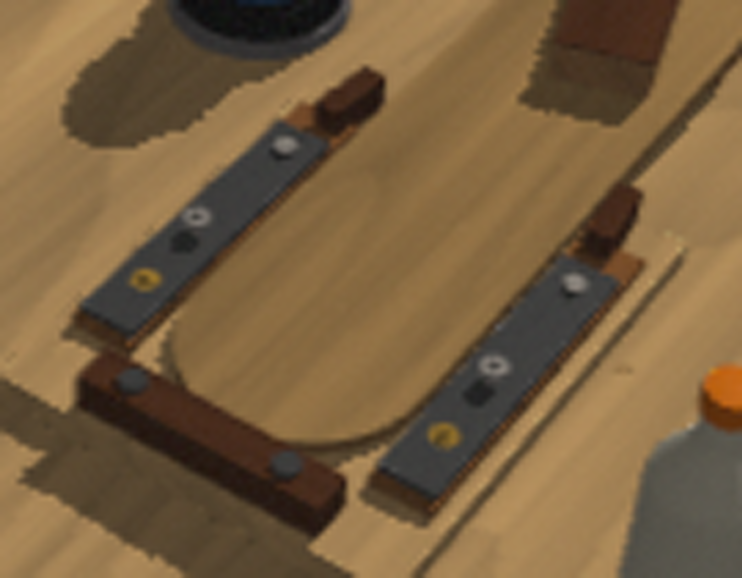

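View pics/sp.png

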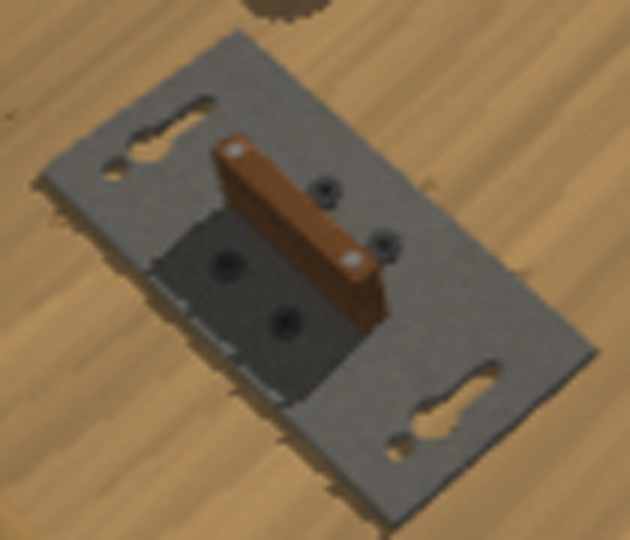

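```bash
cat > h.py <<'E'
import numpy as np, cv2
from scipy.spatial.transform import Rotation as R
from bench import bot, solve_ik, imaging
def cam(n):
    m=imaging.camera_model(n); r=np.asarray(m["rotation"])
    Rm=r if r.ndim==2 else R.from_euler("xyz",r).as_matrix()
    return np.asarray(m["K"]),np.asarray(m["position"]),Rm
def ray(n,uv):
    K,p,Rm=cam(n); d=np.linalg.inv(K)@np.array([uv[0],uv[1],1.0]); return p,Rm@(d*[1,-1,-1])
def onz(n,uv,z):
    p,d=ray(n,uv); return p+d*(z-p[2])/d[2]
def proj(n,X):
    K,p,Rm=cam(n); c=Rm.T@(np.asarray(X,float)-p); c=c*[1,-1,-1]; u=K@c; return u[:2]/u[2]
def tri(uvs):
    A=np.zeros((3,3));b=np.zeros(3)
    for n,uv in uvs:
        p,d=ray(n,uv);d=d/np.linalg.norm(d);M=np.eye(3)-np.outer(d,d);A+=M;b+=M@p
    return np.linalg.solve(A,b)
def st():
    s=bot.get_state(); print("t%.2f tcp %s ori %s F %s M %s op %.3f"%(s["t"],s["tcp_pos"].round(1),s["orientation"].round(3),s["contact_force"].round(1),s["wrist_torque"].round(2),s["opening"])); return s
E
python3 - <<'E'
from h import *
print(imaging.camera_model("top").get("dist"), list(imaging.camera_model("top")))
def c(p,o,f): return [(p[0]+.5)/f-.5+o[0],(p[1]+.5)/f-.5+o[1]]
TC=lambda x,y:c((x,y),(145,140),5.5); SC=lambda x,y:c((x,y),(225,120),5.5)
TP=lambda x,y:c((x,y),(320,155),6); SP=lambda x,y:c((x,y),(125,220),6)
for nm,a,b,z in [("head near",TC(389,460),SC(197,217),44.5),("head far",TC(372,102),SC(494,366),44.5),
 ("pin near",TC(482,456),SC(145,280),36),("pin far",TC(463,101),SC(444,436),36),
 ("bolt near",TC(222,471),SC(285,146),35),("bolt far",TC(210,117),SC(575,284),35),
 ("stopN",TC(617,353),SC(132,381),46),("stopF",TC(605,173),SC(286,465),46)]:
    print(nm,onz("top",a,z).round(1),onz("scene",b,z).round(1),tri([("top",a),("scene",b)]).round(1))
for nm,a,b,z in [("gripscrew far",TP(222,211),SP(352,260),48),("gripscrew near",TP(218,370),SP(236,150),48),
 ("pinhole far",TP(268,117),SP(400,447),3),("pinhole near",TP(260,501),SP(115,168),3),
 ("entry far",TP(238,117),SP(433,420),3),("entry near",TP(231,502),SP(145,150),3),
 ("c1 lead far",TP(319,76),SP(393,526),6),("c lead near",TP(310,549),SP(40,177),6),("c trail far",TP(99,62),SP(597,351),6),("c trail near",TP(82,540),SP(239,30),6)]:
    print(nm,onz("top",a,z).round(1),onz("scene",b,z).round(1),tri([("top",a),("scene",b)]).round(1))
E
```

```text
None ['K', 'position', 'rotation']
head near [426.4 146.7  44.5] [427.1 145.4  44.5] [426.4 146.6  43.3]
head far [627.1 154.7  44.5] [626.5 153.8  44.5] [626.7 154.4  44.3]
pin near [428.4  96.5  36. ] [431.   92.9  36. ] [428.6  96.5  31.8]
pin far [628.6 104.5  36. ] [630.1 101.2  36. ] [629.  104.3  32.6]
bolt near [423.6 239.   35. ] [423.2 236.4  35. ] [423.  238.5  33.7]
bolt far [623.2 246.8  35. ] [623.2 244.9  35. ] [623.  246.5  33.8]
stopN [482.   21.4  46. ] [481.2  20.7  46. ] [481.6  21.   46.2]
stopF [582.9  25.7  46. ] [581.5  25.   46. ] [582.2  25.2  46.5]
gripscrew far [ 517.1 -279.8   48. ] [ 516.1 -280.2   48. ] [ 516.7 -280.    48.5]
gripscrew near [ 437.  -272.8   48. ] [ 436.4 -272.5   48. ] [ 436.8 -272.7   48.6]
pinhole far [ 574.4 -316.1    3. ] [ 571.8 -314.8    3. ] [ 573.5 -315.6    6.2]
pinhole near [ 375.3 -299.     3. ] [ 371.6 -296.8    3. ] [ 374.8 -298.2    7.5]
entry far [ 574.7 -300.5    3. ] [ 573.8 -297.4    3. ] [ 574.6 -299.1    6.1]
entry near [ 375.1 -284.3    3. ] [ 374.6 -281.7    3. ] [ 375.5 -283.1    5.1]
c1 lead far [ 594.9 -343.3    6. ] [ 596.  -342.5    6. ] [ 595.4 -342.9    5.6]
c lead near [ 350.3 -322.     6. ] [ 351.1 -322.1    6. ] [ 350.4 -322.     5.2]
c trail far [ 605.2 -229.5    6. ] [ 606.9 -231.2    6. ] [ 605.8 -230.1    3.3]
c trail near [ 357.4 -207.4    6. ] [ 358.5 -208.9    6. ] [ 357.4 -207.9    4.2]
```

The two views agree to about 1–2 mm. From them, the cradle's yaw is about +0.040, with heads at (426.6,146.3) and (626.8,154.4). The plate's yaw is about -0.086, with the grip at (476.9,-276.8). Next I grasp.

```bash
python3 - <<'E'
from h import *
pi=np.pi; o=[pi,0,pi-0.086]
bot.move_ptp([476.9,-276.8,170],o); st()
bot.movel([476.9,-276.8,60],max_speed=200)
print(bot.movel([476.9,-276.8,15],max_speed=80,threshold=8)); st()
bot.grip(0.0,60); st()
E
```

```text
t3.18 tcp [ 477.2 -276.1  170.1] ori [3.141 0.    3.057] F [ 0.3  0.1 -1.1] M [-0.   -0.01  0.01] op 0.996
False
t4.59 tcp [ 477.1 -277.    15.2] ori [-3.141  0.     3.056] F [ 0.3 -0.3  0.4] M [-0.04 -0.05 -0.  ] op 1.001
t5.23 tcp [ 477.1 -276.7   15.3] ori [3.141e+00 1.000e-03 3.056e+00] F [0.8 0.5 3.8] M [ 0.31  0.06 -0.01] op 0.179
```

```bash
python3 - <<'E'
from h import *
pi=np.pi
bot.movel([477,-276.8,130],max_speed=120); st()
o=[pi,0,-pi+0.040]
bot.movel([526.2,162.4,130],rot=o,max_speed=150); st()
bot.movel([526.2,162.4,85],max_speed=80); bot.dwell(.3); st()
for n in("scene","top"): cv2.imwrite(f"pics/{n}1.png",imaging.capture(n))
t=cv2.imread("pics/top1.png"); s=cv2.imread("pics/scene1.png")
cv2.imwrite("pics/t1.png",cv2.resize(t[140:245,145:275],None,fx=5.5,fy=5.5,interpolation=cv2.INTER_CUBIC))
cv2.imwrite("pics/s1.png",cv2.resize(s[100:225,215:360],None,fx=4.8,fy=4.8,interpolation=cv2.INTER_CUBIC))
E
```

```text
t6.34 tcp [ 476.4 -276.4  129.1] ori [ 3.141e+00 -1.000e-03  3.056e+00] F [-0.7 -0.5 -3.7] M [ 0.01 -0.01  0.01] op 0.179
t9.44 tcp [526.2 162.  130. ] ori [-3.141 -0.    -3.102] F [ 0.   0.2 -3.7] M [0.02 0.02 0.01] op 0.178
t10.45 tcp [526.5 162.5  85.5] ori [ 3.141e+00  1.000e-03 -3.102e+00] F [-0.2  0.6 -3.1] M [-0.01  0.02  0.02] op 0.180
```

View pics/t1.png

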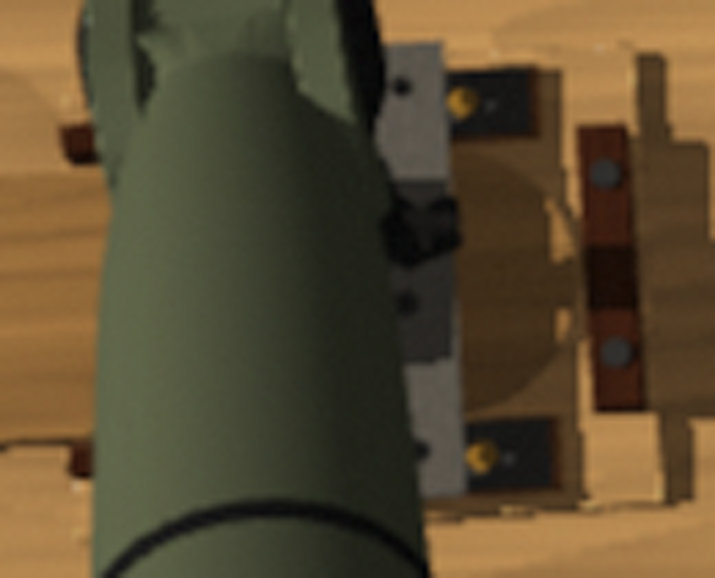

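View pics/s1.png

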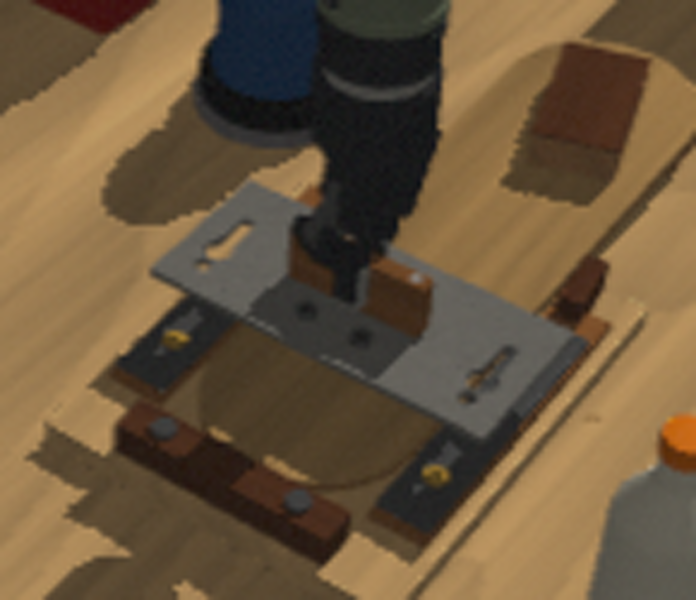

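```bash
python3 - <<'E'
from h import *
def c(p,o,f): return [(p[0]+.5)/f-.5+o[0],(p[1]+.5)/f-.5+o[1]]
TC=lambda x,y:c((x,y),(145,140),5.5); SC=lambda x,y:c((x,y),(215,100),4.8)
z=76.3
tcp=np.array([526.5,162.5]);a=.04;x=np.array([np.cos(a),np.sin(a)]);y=np.array([-np.sin(a),np.cos(a)])
def loc(P): d=P[:2]-tcp; return (np.array([d@x,d@y-12])).round(1)
for nm,t,s,e in [("lead far",TC(442,42),SC(484,440),(125,-66)),("lead near",TC(466,496),SC(151,270),(-125,-66)),("tr near",None,SC(251,181),(-125,46)),("tr far",None,SC(587,335),(125,46)),
 ("pinhole far",TC(402,86),SC(467,397),(100,-42)),("pinhole near",TC(421,451),SC(206,266),(-100,-42))]:
    zz=z-3 if 'pin' in nm else z
    print(nm,e,"top",t is not None and loc(onz("top",t,zz)),"scene",loc(onz("scene",s,zz)), t is not None and tri([("top",t),("scene",s)]).round(1))
E
```

```text
lead far (125, -66) top [123.2 -66.4] scene [125.  -68.1] [652.5 113.3  73.9]
lead near (-125, -66) top [-126.3  -66.4] scene [-124.3  -67.6] [402.9 103.4  74.3]
tr near (-125, 46) top False scene [-124.1   43.3] False
tr far (125, 46) top False scene [131.   47.2] False
pinhole far (100, -42) top [100.6 -43.1] scene [ 97.3 -41.1] [626.8 134.8  76.9]
pinhole near (-100, -42) top [-100.4  -43.6] scene [-100.   -40.8] [428.  127.6  74.7]
```

```bash
python3 - <<'E'
from h import *
bot.movel([526.2,162.4,65],max_speed=80); st()
print(bot.movel([526.2,162.4,45],max_speed=20,threshold=6)); st()
E
```

```text
t10.95 tcp [525.6 162.3  64.5] ori [-3.141e+00 -1.000e-03 -3.102e+00] F [-0.3 -0.2 -2.7] M [ 0.04 -0.05  0.01] op 0.178
True
t11.78 tcp [526.  162.3  47.3] ori [-3.142e+00 -1.000e-03 -3.102e+00] F [-0.8 -0.6  4.4] M [ 0.01  0.04 -0.02] op 0.179
```

The TCP is at 47.3, which puts the underside at about 32 mm, so the plate lies flat over the heads. I'll start the slide.

```bash
python3 - <<'E'
from h import *
s0=np.array([526.1,162.3,47.0]); d=np.array([np.sin(.04),-np.cos(.04),0])
for k in (6,14,22):
    print(k,bot.movel(s0+d*k,max_speed=40,threshold=15)); st()
E
```

```text
6 False
t12.07 tcp [526.6 158.8  47.6] ori [ 3.136e+00 -3.000e-03 -3.100e+00] F [-2.8  8.4  3.2] M [1.62 0.16 0.07] op 0.179
14 False
t12.43 tcp [527.4 148.1  47.5] ori [-3.141e+00 -2.000e-03 -3.102e+00] F [-1.2  0.8  4.5] M [-0.01 -0.05 -0.19] op 0.183
22 False
t12.78 tcp [527.7 139.8  47.4] ori [-3.141e+00 -2.000e-03 -3.102e+00] F [-1.6  1.3  6. ] M [ 0.31 -0.19  0.13] op 0.179
```

```bash
python3 - <<'E'
from h import *
s0=np.array([526.1,162.3,47.0]); d=np.array([np.sin(.04),-np.cos(.04),0])
print(bot.movel(s0+d*29,max_speed=30,threshold=20)); st()
print(bot.movel(s0+d*38,max_speed=15,threshold=18)); s=st()
print((s["tcp_pos"]-s0)@d)
bot.dwell(.2); s=st()
for n in("scene","top"): cv2.imwrite(f"pics/{n}2.png",imaging.capture(n))
s=cv2.imread("pics/scene2.png")
cv2.imwrite("pics/s2.png",cv2.resize(s[100:225,215:360],None,fx=4.8,fy=4.8,interpolation=cv2.INTER_CUBIC))
E
```

```text
False
t13.16 tcp [527.9 133.   47.3] ori [-3.141e+00 -2.000e-03 -3.102e+00] F [0.7 0.1 6. ] M [ 0.49 -0.31  0.08] op 0.179
True
t13.62 tcp [527.9 131.4  47.6] ori [ 3.131e+00 -2.000e-03 -3.100e+00] F [-0.3  1.7  3.2] M [-0.1  -0.15 -0.02] op 0.180
30.899178204805526
t13.82 tcp [527.9 131.5  47.6] ori [ 3.131e+00 -2.000e-03 -3.099e+00] F [ 0.1 -0.2  2.3] M [-0.51 -0.07 -0.13] op 0.180
```

View pics/s2.png

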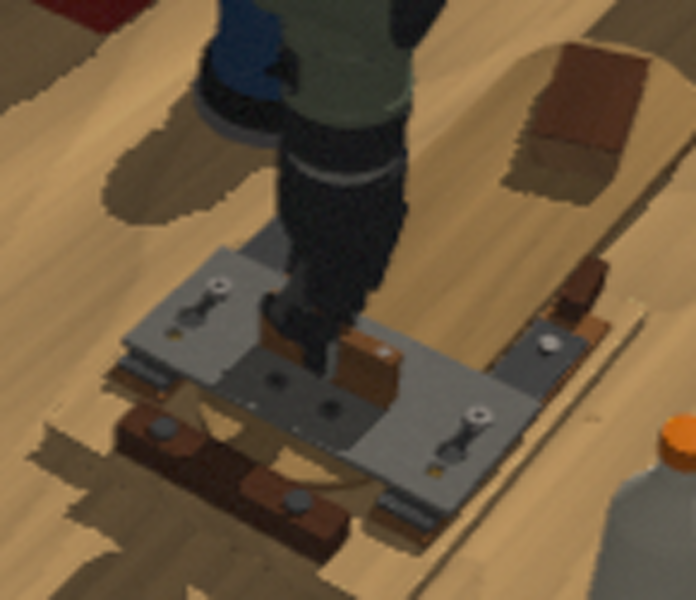

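```bash
python3 - <<'E'
from h import *
d=np.array([np.sin(.04),-np.cos(.04),0])
p=bot.get_state()["tcp_pos"]
print(bot.movel(p+d*8,rot=[np.pi,0,-np.pi+.04],max_speed=12,threshold=28)); st()
bot.dwell(.2); st()
for n in("scene","top"): cv2.imwrite(f"pics/{n}3.png",imaging.capture(n))
s=cv2.imread("pics/scene3.png")
cv2.imwrite("pics/s3.png",cv2.resize(s[100:225,215:360],None,fx=4.8,fy=4.8,interpolation=cv2.INTER_CUBIC))
E
```

```text
False
t14.81 tcp [528. 131.  48.] ori [ 3.125e+00  1.000e-03 -3.097e+00] F [-3.4 21.6  3. ] M [ 4.04  0.37 -0.21] op 0.177
t15.01 tcp [528. 131.  48.] ori [ 3.125e+00  1.000e-03 -3.097e+00] F [-2.3 22.2  3.7] M [ 4.09  0.39 -0.19] op 0.181
```

View pics/s3.png

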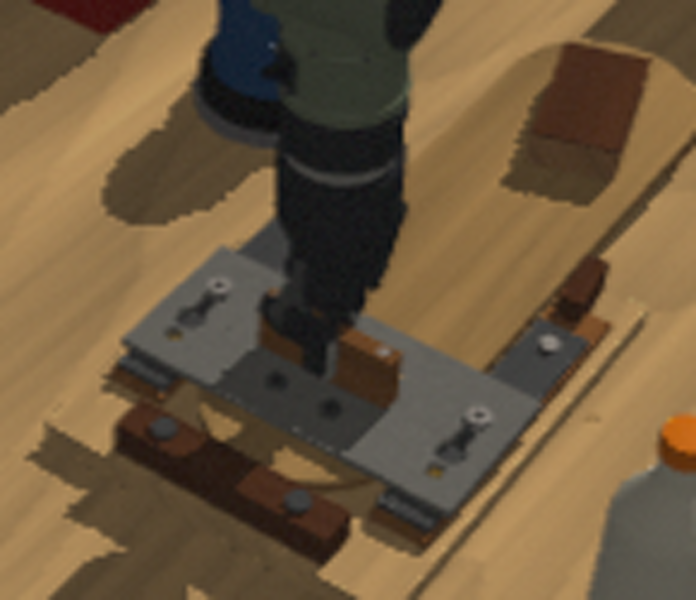

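```bash
python3 - <<'E'
from h import *
d=np.array([np.sin(.04),-np.cos(.04),0])
p=np.array([528,131.3,47.6])
bot.movel(p,rot=[np.pi,0,-np.pi+.04],max_speed=20); bot.dwell(.2);st()
print(bot.movel(p-d*4,max_speed=8,threshold=9)); st()
bot.dwell(.2);st()
E
```

```text
t15.85 tcp [527.8 131.5  47.3] ori [ 3.141e+00 -1.000e-03 -3.102e+00] F [-0.   4.3 -3.5] M [ 0.72 -0.05  0.19] op 0.179
False
t16.50 tcp [527.9 134.3  47.6] ori [-3.139  0.    -3.102] F [ 0.4 -4.9 -2.3] M [-1.2   0.    0.03] op 0.176
t16.70 tcp [527.9 134.4  47.6] ori [-3.14   0.    -3.102] F [-0.8 -4.7 -1.4] M [-1.27 -0.02  0.01] op 0.174
```

```bash
python3 - <<'E'
from h import *
for n in("scene","top"): cv2.imwrite(f"pics/{n}4.png",imaging.capture(n))
r=[]
for k in (3,4):
    s=cv2.imread(f"pics/scene{k}.png"); r.append(cv2.resize(s[140:215,230:340],None,fx=5,fy=4,interpolation=cv2.INTER_CUBIC))
cv2.imwrite("pics/s4.png",np.vstack(r))
E
```

```text
(no output)
```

View pics/s4.png

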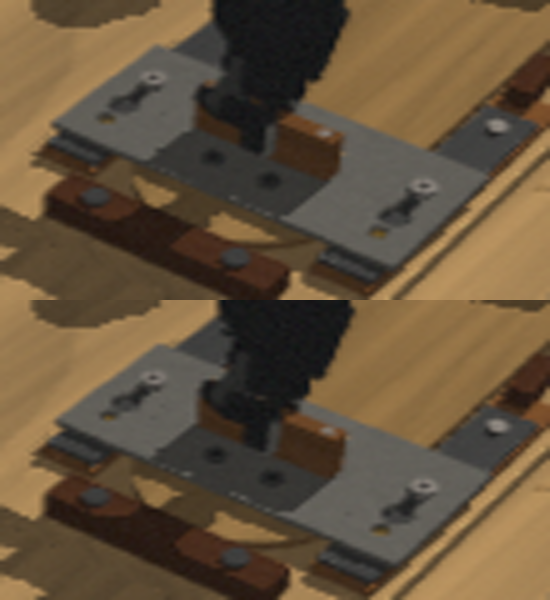

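The pull test moved the plate back about 3 mm, so it was not locked. I'll push further along with a higher force limit, tilting the command to offset the compliance so the plate stays flat.

```bash
python3 - <<'E'
from h import *
d=np.array([np.sin(.04),-np.cos(.04),0])
p=np.array([527.9,131.4,47.0])
o=[np.pi+.012,0,-np.pi+.04]
print(bot.movel(p,rot=o,max_speed=15,threshold=36)); st()
for k in (4,7,9,11,12.5):
    q=p+d*k
    h=bot.movel(q,rot=o,max_speed=15,threshold=25); s=st()
    f=s["contact_force"]
    if h or abs(f[1])>33: print("stop",h); break
bot.dwell(.1);st()
for n in("scene","top"): cv2.imwrite(f"pics/{n}5.png",imaging.capture(n))
r=[]
for k in (3,5):
    s=cv2.imread(f"pics/scene{k}.png"); r.append(cv2.resize(s[140:215,230:340],None,fx=5,fy=4,interpolation=cv2.INTER_CUBIC))
cv2.imwrite("pics/s5.png",np.vstack(r))
E
```

```text
False
t17.22 tcp [528.1 133.1  47.5] ori [-3.133e+00  1.000e-03 -3.101e+00] F [-0.6  5.5  3.5] M [ 1.63  0.45 -0.03] op 0.178
t17.63 tcp [528.5 131.2  47.3] ori [-3.138e+00  1.000e-03 -3.100e+00] F [-0.8 11.5  1.4] M [ 2.83  0.22 -0.02] op 0.177
t17.98 tcp [528.5 131.1  47.4] ori [ 3.139e+00  2.000e-03 -3.098e+00] F [-1.1 21.3  0.9] M [ 4.29  0.27 -0.14] op 0.182
t18.27 tcp [528.5 131.   47.5] ori [ 3.135e+00  2.000e-03 -3.097e+00] F [-1.2 28.3  2.4] M [ 5.29  0.36 -0.25] op 0.179
t18.55 tcp [528.5 130.9  47.7] ori [ 3.131e+00  2.000e-03 -3.096e+00] F [-2.6 32.3  2.1] M [ 6.36  0.47 -0.3 ] op 0.176
t18.80 tcp [528.5 130.8  47.8] ori [ 3.128e+00  2.000e-03 -3.095e+00] F [-1.9 36.8  3.7] M [ 7.09  0.58 -0.36] op 0.179
stop False
t18.90 tcp [528.5 130.8  47.8] ori [ 3.128e+00  2.000e-03 -3.095e+00] F [-1.5 36.6  3.9] M [ 7.08  0.54 -0.33] op 0.179
```

View pics/s5.png

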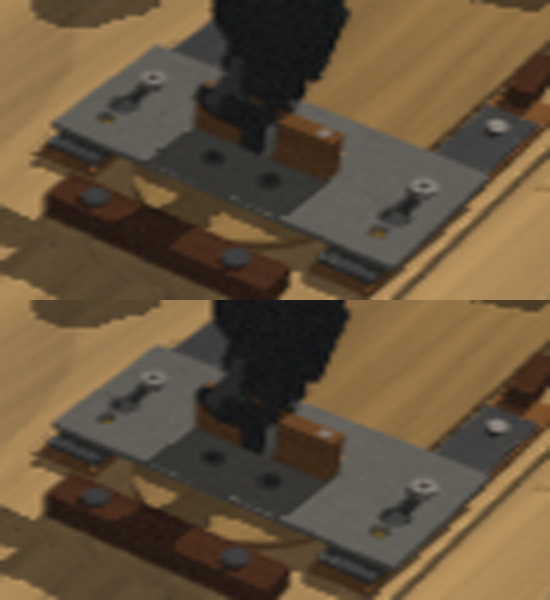

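```bash
python3 - <<'E'
from h import *
d=np.array([np.sin(.04),-np.cos(.04),0])
o=[np.pi,0,-np.pi+.04]
p=np.array([528.1,131.0,47.3])
for k in (0,-1,-2,-3):
    h=bot.movel(p+d*k,rot=o,max_speed=10); bot.dwell(.1); st()
E
```

```text
t20.46 tcp [528.4 131.4  47.4] ori [ 3.140e+00  1.000e-03 -3.101e+00] F [ 0.4  5.9 -0.5] M [ 1.2  -0.04  0.05] op 0.177
t20.81 tcp [528.4 131.5  47.3] ori [-3.141  0.    -3.102] F [ 1.9  2.  -0.9] M [ 0.42 -0.32  0.14] op 0.176
t21.16 tcp [528.1 132.2  47.3] ori [-3.14   0.    -3.102] F [ 0.1 -3.7  1.8] M [-0.43 -0.22  0.03] op 0.183
t21.51 tcp [528.  133.3  47.4] ori [-3.14  -0.    -3.102] F [ 0.6 -5.1  1.9] M [-0.95 -0.12 -0.01] op 0.179
```

The plate stops hard but then slides back with only about 4 N of friction, so the pins have not snapped. Under load the arm yaws about +0.005 and rolls about -0.02, which leaves one end short. I'll push again with those deflections compensated and a small yaw wiggle.

```bash
python3 - <<'E'
from h import *
d=np.array([np.sin(.04),-np.cos(.04),0])
p=np.array([528.0,131.2,47.0])
def o(dy,r=.018): return [np.pi+r,0,-np.pi+.04+dy]
for k,dy in ((0,0),(4,-.002),(7,-.004),(8.5,-.005),(8.5,-.010),(8.5,-.016),(8.5,-.005),(8.5,.004),(8.5,.010),(8.5,-.005)):
    h=bot.movel(p+d*k,rot=o(dy),max_speed=15,threshold=25) 
    if h: print("thr")
    bot.dwell(.1); print(k,dy,end=" "); s=st()
    if abs(s["contact_force"][1])>36: break
E
```

```text
0 0 t21.95 tcp [528.  133.3  47.8] ori [-3.128  0.    -3.101] F [-2.2  0.9  7.3] M [ 0.84  0.31 -0.09] op 0.179
4 -0.002 t22.47 tcp [528.2 131.3  47.5] ori [-3.133e+00  1.000e-03 -3.101e+00] F [-0.3  7.2  3.6] M [2.09 0.13 0.05] op 0.179
7 -0.004 t22.92 tcp [528.1 131.1  47.4] ori [-3.139e+00  1.000e-03 -3.101e+00] F [-0.2 15.4  2.4] M [3.58 0.13 0.09] op 0.175
8.5 -0.005 t23.27 tcp [528.2 131.1  47.4] ori [-3.142e+00  1.000e-03 -3.101e+00] F [-0.6 19.8  3.1] M [4.31 0.18 0.08] op 0.180
8.5 -0.01 t23.62 tcp [528.2 131.1  47.4] ori [-3.141e+00  1.000e-03 -3.105e+00] F [ 0.5 19.3  0.9] M [4.26 0.12 0.36] op 0.178
8.5 -0.016 t23.97 tcp [528.2 131.   47.4] ori [-3.141e+00  1.000e-03 -3.110e+00] F [-0.4 19.1  1.9] M [4.16 0.09 0.66] op 0.173
8.5 -0.005 t24.32 tcp [528.2 131.   47.4] ori [-3.141e+00  1.000e-03 -3.101e+00] F [-0.7 20.9  2.6] M [4.28 0.11 0.08] op 0.176
8.5 0.004 t24.67 tcp [528.2 131.   47.4] ori [ 3.142e+00  1.000e-03 -3.094e+00] F [-0.7 20.7  2.5] M [ 4.31  0.17 -0.47] op 0.175
8.5 0.01 t25.02 tcp [528.2 131.   47.4] ori [ 3.141e+00  1.000e-03 -3.089e+00] F [ 0.1 20.3  3.6] M [ 4.36  0.12 -0.79] op 0.180
8.5 -0.005 t25.37 tcp [528.2 131.   47.4] ori [-3.141e+00  1.000e-03 -3.101e+00] F [ 0.1 20.9  3.2] M [4.28 0.07 0.11] op 0.178
```

```bash
python3 - <<'E'
from h import *
for n in("scene","top"): cv2.imwrite(f"pics/{n}6.png",imaging.capture(n))
def up(im,f): return cv2.resize(im,None,fx=f,fy=f,interpolation=cv2.INTER_NEAREST)
r=[]
for k in (4,6):
    t=cv2.imread(f"pics/top{k}.png"); r.append(up(t[145:240,205:265],6))
cv2.imwrite("pics/t6.png",np.hstack(r))
r=[]
for k in (4,6):
    t=cv2.imread(f"pics/scene{k}.png"); r.append(np.hstack([up(t[155:180,240:270],13),up(t[180:205,295:325],13)]))
cv2.imwrite("pics/s6.png",cv2.resize(np.vstack(r),(720,600),interpolation=cv2.INTER_NEAREST))
E
```

```text
(no output)
```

View pics/t6.png

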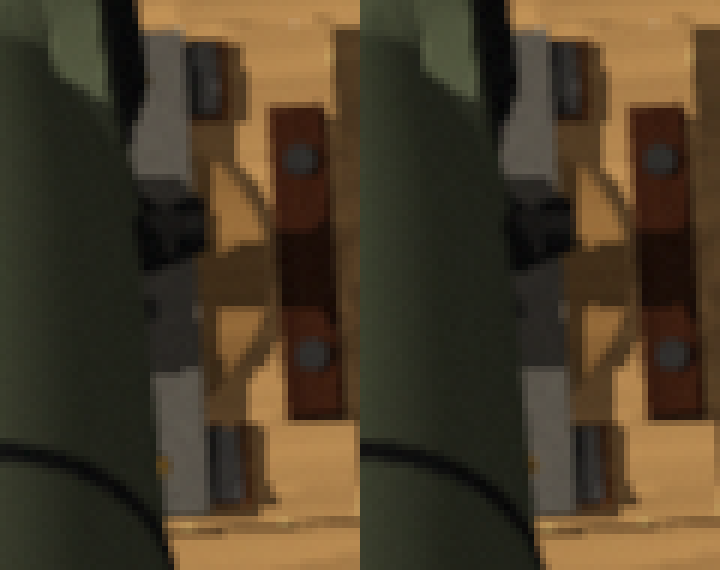

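View pics/s6.png

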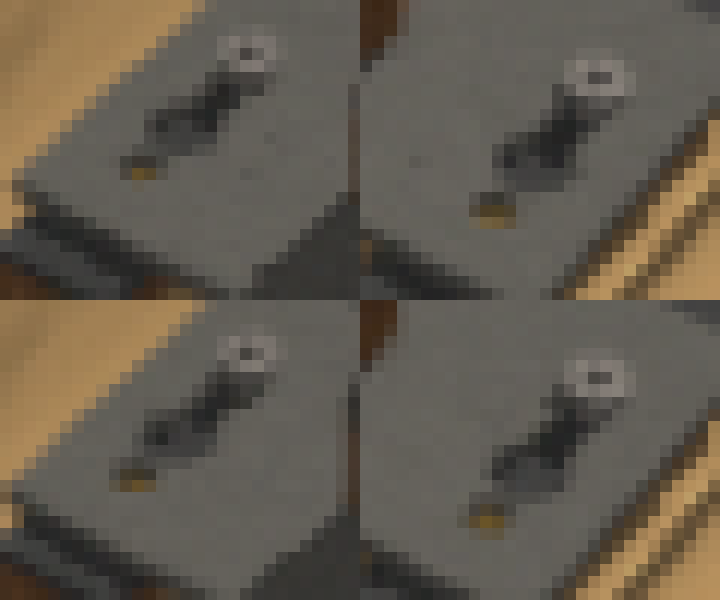

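In the pushed state brass is clearly visible in both holes. A flush pin would be hidden from this 45° view, so the pins look to be up. I'll ease to a light push, let go, back off and inspect.

```bash
python3 - <<'E'
from h import *
d=np.array([np.sin(.04),-np.cos(.04),0])
p=np.array([528.2,131.2,47.0])
bot.movel(p+d*2.8,rot=[np.pi+.006,0,-np.pi+.04],max_speed=15); bot.dwell(.15); st()
bot.grip(1.0); st()
q=bot.get_state()["tcp_pos"]
c=np.array([528.2,131.2,0])
bot.movel([c[0],c[1],75],rot=[np.pi,0,-np.pi+.04],max_speed=60);st()
bot.movel([c[0],c[1],140],max_speed=150)
bot.movel([480,-60,200],max_speed=200);st()
for n in("scene","top"): cv2.imwrite(f"pics/{n}7.png",imaging.capture(n))
def up(im,f): return cv2.resize(im,None,fx=f,fy=f,interpolation=cv2.INTER_NEAREST)
t=cv2.imread("pics/top7.png"); cv2.imwrite("pics/t7.png",cv2.resize(t[140:245,145:275],None,fx=5.5,fy=5.5,interpolation=cv2.INTER_CUBIC))
r=[]
for k in (6,7):
    t=cv2.imread(f"pics/scene{k}.png"); r.append(np.hstack([up(t[155:180,240:270],13),up(t[180:205,295:325],13)]))
cv2.imwrite("pics/s7.png",cv2.resize(np.vstack(r),(720,600),interpolation=cv2.INTER_NEAREST))
E
```

```text
t26.15 tcp [528.1 131.4  47.3] ori [ 3.141  0.    -3.1  ] F [-0.1  8.4  4.2] M [ 1.57  0.11 -0.04] op 0.176
t26.83 tcp [528.3 128.3  47. ] ori [-3.136 -0.    -3.102] F [-0.5 -0.  -1.1] M [0.01 0.06 0.04] op 0.998
t27.45 tcp [528.4 131.2  75.3] ori [ 3.142e+00  1.000e-03 -3.102e+00] F [-0.1 -0.  -0.1] M [0.01 0.   0.04] op 1.000
t29.22 tcp [479.8 -59.4 199.5] ori [ 3.141e+00 -1.000e-03 -3.101e+00] F [-0.5 -0.4  0.2] M [0.01 0.03 0.01] op 1.002
```

View pics/t7.png

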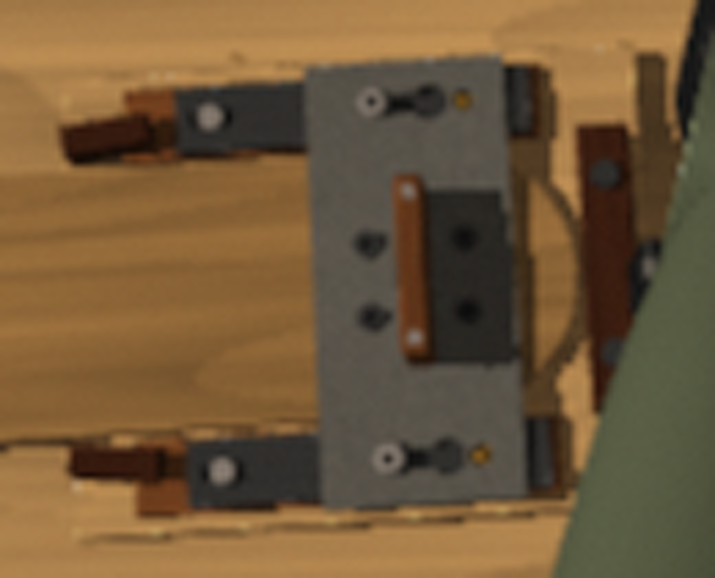

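View pics/s7.png

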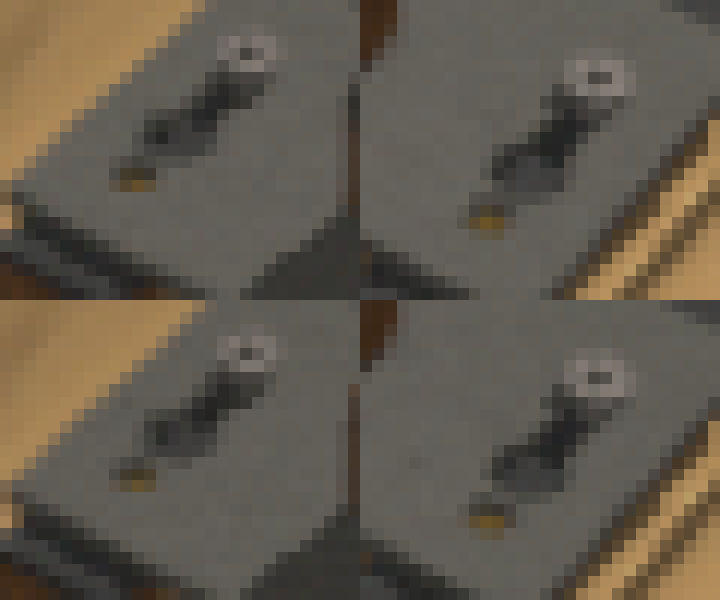

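View pics/scene7.png

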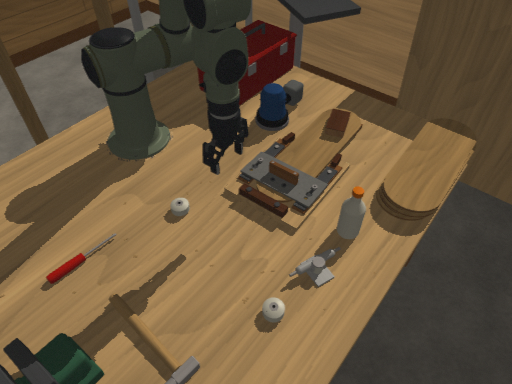

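The plate lies home, with heads at the slot ends and brass in both holes (top view pins at (463,100) and (481,455) in the crop). The bystanders are untouched. To make sure of the lock, I'll give one free push with shut fingers behind the grip, which leaves the plate's yaw unconstrained.

```bash
python3 - <<'E'
from h import *
d=np.array([np.sin(.04),-np.cos(.04),0]); o=[np.pi,0,-np.pi+.04]
g=np.array([528.2,131.1,50.0])
bot.movel([480,60,200],rot=o,max_speed=250); 
bot.movel(g-d*42+[0,0,100],max_speed=200); bot.grip(0.0,40)
print(bot.movel(g-d*42,max_speed=120,threshold=6)); st()
print(bot.movel(g-d*15,max_speed=25,threshold=5)); s=st()
p=s["tcp_pos"].copy(); p[2]=50
for k in (2,4,6,8,10,11.5,12.5):
    h=bot.movel(p+d*k,rot=o,max_speed=15,threshold=25); print(k,h,end=" "); s=st()
    if h or s["contact_force"][1]>32: break
bot.dwell(.1); st()
E
```

```text
False
t32.51 tcp [527.1 173.2  50.6] ori [ 3.141e+00  1.000e-03 -3.102e+00] F [ 0.3  0.1 -0.8] M [-0.02 -0.02  0.01] op 0.001
True
t33.30 tcp [527.2 153.5  49.8] ori [ 3.138 -0.    -3.102] F [0.3 1.5 1.7] M [ 0.31 -0.11  0.03] op -0.000
2 False t33.59 tcp [527.2 153.2  50. ] ori [ 3.138  0.    -3.1  ] F [0.4 6.6 0.1] M [ 1.25 -0.01  0.02] op 0.001
4 False t33.88 tcp [527.2 153.1  50.1] ori [ 3.133  0.    -3.099] F [-0.8 12.   0.3] M [2.24 0.06 0.05] op 0.001
6 False t34.16 tcp [527.2 153.1  50.2] ori [ 3.129  0.    -3.098] F [ 0.2 17.8  0.8] M [3.33 0.13 0.01] op -0.002
8 False t34.44 tcp [527.2 152.9  50.4] ori [ 3.125  0.    -3.097] F [-1.4 23.5  1.3] M [ 4.35  0.29 -0.04] op -0.002
10 False t34.73 tcp [527.2 152.7  50.6] ori [ 3.121e+00  1.000e-03 -3.096e+00] F [-1.7 28.5  1.9] M [5.38 0.39 0.03] op -0.002
11.5 False t34.98 tcp [527.2 152.6  50.7] ori [ 3.118e+00  1.000e-03 -3.095e+00] F [-3.6 32.1  3.1] M [ 6.19  0.51 -0.05] op 0.000
t35.08 tcp [527.2 152.6  50.8] ori [ 3.118e+00  1.000e-03 -3.095e+00] F [-2.7 31.9  3.4] M [ 6.17  0.44 -0.07] op 0.001
```

```bash
python3 - <<'E'
from h import *
d=np.array([np.sin(.04),-np.cos(.04),0]); o=[np.pi,0,-np.pi+.04]
g=np.array([528.2,131.1,50.0])
bot.movel(g-d*38,rot=o,max_speed=40); st()
bot.movel(g-d*38+[0,0,110],max_speed=150)
bot.movel([470,-40,200],max_speed=250); st()
for n in("scene","top"): cv2.imwrite(f"pics/{n}8.png",imaging.capture(n))
def up(im,f): return cv2.resize(im,None,fx=f,fy=f,interpolation=cv2.INTER_NEAREST)
r=[]
for k in (7,8):
    t=cv2.imread(f"pics/scene{k}.png"); r.append(np.hstack([up(t[155:180,240:270],13),up(t[180:205,295:325],13)]))
cv2.imwrite("pics/s8.png",cv2.resize(np.vstack(r),(720,600),interpolation=cv2.INTER_NEAREST))
# brass centroid, per frame: weight by saturation of yellow
for n,rois in (("scene",[(246,165,257,175),(300,193,311,204)]),("top",[(226,153,234,163),(229,218,237,227)])):
  for k in (0,4,6,7,8):
    im=cv2.imread(f"pics/{n}{k}.png").astype(float)
    out=[]
    for x0,y0,x1,y1 in rois:
        c=im[y0:y1,x0:x1]; w=np.clip(c[...,2]-c[...,0]-25,0,None); yy,xx=np.mgrid[y0:y1,x0:x1]
        out+= [round((w*xx).sum()/max(w.sum(),1),2),round((w*yy).sum()/max(w.sum(),1),2),round(w.sum())]
    print(n,k,out)
E
```

```text
t35.90 tcp [526.7 168.7  49.9] ori [-3.141 -0.    -3.102] F [-0.2  0.4 -0.9] M [0.01 0.06 0.01] op 0.001
t37.82 tcp [469.8 -39.4 199.6] ori [ 3.141e+00 -1.000e-03 -3.101e+00] F [-0.2  0.8 -0.6] M [ 0.04 -0.04  0.05] op -0.003
scene 0 [np.float64(249.69), np.float64(168.81), 1254, np.float64(305.02), np.float64(198.16), 1073]
scene 4 [np.float64(251.34), np.float64(169.0), 47, np.float64(305.74), np.float64(197.65), 86]
scene 6 [np.float64(250.98), np.float64(170.0), 52, np.float64(305.19), np.float64(198.04), 94]
scene 7 [np.float64(251.19), np.float64(169.91), 43, np.float64(305.25), np.float64(198.07), 95]
scene 8 [np.float64(251.18), np.float64(169.89), 45, np.float64(305.31), np.float64(198.06), 89]
top 0 [np.float64(228.43), np.float64(157.99), 1262, np.float64(232.01), np.float64(222.34), 1435]
top 4 [np.float64(0.0), np.float64(0.0), 0, np.float64(231.68), np.float64(222.14), 170]
top 6 [np.float64(0.0), np.float64(0.0), 0, np.float64(233.41), np.float64(221.89), 76]
top 7 [np.float64(228.68), np.float64(157.85), 280, np.float64(232.05), np.float64(222.29), 390]
top 8 [np.float64(228.61), np.float64(157.88), 277, np.float64(232.05), np.float64(222.33), 362]
```

View pics/s8.png

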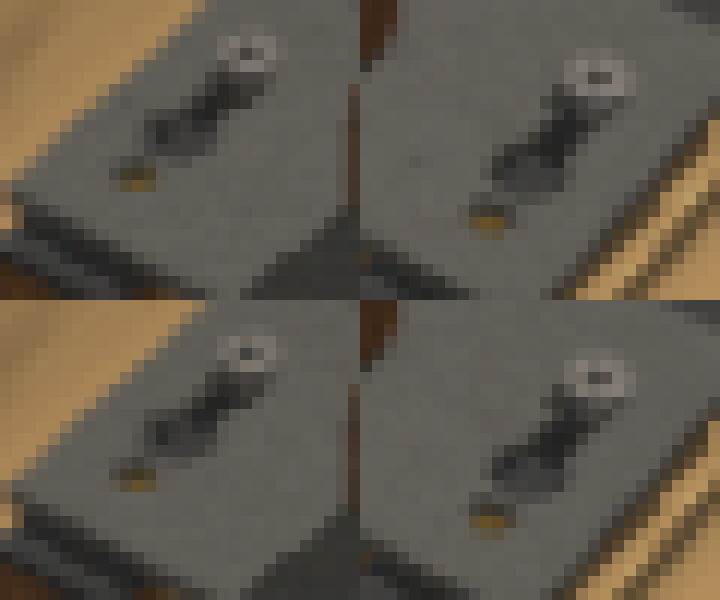

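```bash
python3 - <<'E'
from h import *
def up(im,f): return cv2.resize(im,None,fx=f,fy=f,interpolation=cv2.INTER_NEAREST)
rows=[]
for n,rois in (("scene",[(244,162),(299,191)]),("top",[(224,151),(227,216)])):
  rows.append(np.hstack([up(cv2.imread(f"pics/{n}{k}.png")[y:y+14,x:x+13],14) for x,y in rois for k in (0,8)]))
v=np.vstack(rows); cv2.imwrite("pics/cmp.png",cv2.convertScaleAbs(v,alpha=1.5))
a,b=cam("scene"),0
for X in ([428.5,96.6],[628.9,104.4]):
  for z in (32,36,38): print(X,z,proj("scene",X+[z]).round(2),proj("top",X+[z]).round(2))
E
```

```text
[428.5, 96.6] 32 [251.08 170.41] [232.28 222.61]
[428.5, 96.6] 36 [251.07 169.5 ] [232.21 222.46]
[428.5, 96.6] 38 [251.07 169.04] [232.17 222.38]
[628.9, 104.4] 32 [305.45 198.93] [228.87 158.17]
[628.9, 104.4] 36 [305.57 198.03] [228.79 157.85]
[628.9, 104.4] 38 [305.64 197.58] [228.75 157.69]
```

View pics/cmp.png

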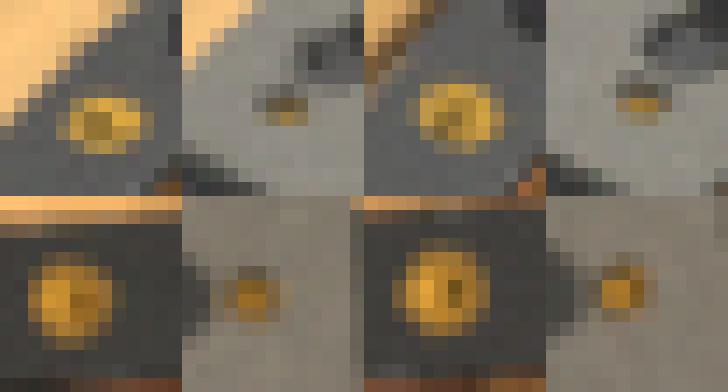

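```bash
python3 - <<'E'
from h import *
y=np.array([-np.sin(.0395),np.cos(.0395)])
for k in (7,8):
  im=cv2.imread(f"pics/top{k}.png").astype(float).mean(2)
  for nm,(hx,hy),rows in (("far",(372,102),range(155,164)),("near",(389,460),range(220,229))):
    cx,cy=(hx+.5)/5.5-.5+145,(hy+.5)/5.5-.5+140
    i0=cv2.imread("pics/top0.png").astype(float).mean(2)
    x0,y0=int(round(cx)),int(round(cy)); c=i0[y0-4:y0+5,x0-4:x0+5]; w=np.clip(c-85,0,None); yy,xx=np.mgrid[y0-4:y0+5,x0-4:x0+5]
    h=onz("top",[(w*xx).sum()/w.sum(),(w*yy).sum()/w.sum()],44.5)
    res=[]
    for r in rows:
      seg=im[r,int(cx)-18:int(cx)-5]; lo,hi=seg[:4].mean(),seg[-4:].mean(); m=(lo+hi)/2
      j=np.argmax(seg>m); u=j-1+(m-seg[j-1])/(seg[j]-seg[j-1]); 
      P=onz("top",[int(cx)-18+u,r],38); res.append(((P-h)[:2]@y).round(1))
    print(k,nm,h.round(1),"trail-head (expect 38)",np.round(np.median(res),2),res)
E
```

```text
7 far [625.8 156.4  44.5] trail-head (expect 38) 36.8 [np.float64(35.3), np.float64(36.6), np.float64(36.7), np.float64(36.8), np.float64(37.1), np.float64(37.3), np.float64(36.9), np.float64(36.7), np.float64(36.8)]
7 near [427.9 147.1  44.5] trail-head (expect 38) 38.1 [np.float64(38.0), np.float64(37.8), np.float64(38.1), np.float64(38.4), np.float64(38.1), np.float64(37.9), np.float64(38.1), np.float64(37.9), np.float64(38.2)]
8 far [625.8 156.4  44.5] trail-head (expect 38) 36.7 [np.float64(35.1), np.float64(36.5), np.float64(36.7), np.float64(36.9), np.float64(37.2), np.float64(37.3), np.float64(36.7), np.float64(36.3), np.float64(36.7)]
8 near [427.9 147.1  44.5] trail-head (expect 38) 38.1 [np.float64(38.1), np.float64(37.8), np.float64(38.2), np.float64(38.2), np.float64(38.2), np.float64(37.9), np.float64(37.8), np.float64(38.0), np.float64(38.3)]
```

The plate is home within about 0.5–1 mm at both ends. For a decisive lock check, I'll nudge it back gently with shut fingers and watch force against displacement.

```bash
python3 - <<'E'
from h import *
d=np.array([np.sin(.04),-np.cos(.04),0]); o=[np.pi,0,-np.pi+.04]
g=np.array([528.2,131.1,50.0])
bot.movel(g+d*38+[0,0,70],rot=o,max_speed=250)
print(bot.movel(g+d*38,max_speed=120,threshold=6)); st()
print(bot.movel(g+d*12,max_speed=25,threshold=3)); s=st()
p=s["tcp_pos"].copy(); p[2]=50
for k in (1,2,3,4):
    bot.movel(p-d*k,rot=o,max_speed=15); print(k,end=" "); s=st()
    if (s["tcp_pos"]-p)@-d>2.5 or abs(s["contact_force"][1])>8: break
imaging_=[cv2.imwrite(f"pics/{n}9.png",imaging.capture(n)) for n in("scene","top")]
E
```

```text
False
t39.47 tcp [530.3  92.7  50.7] ori [-3.142e+00  1.000e-03 -3.102e+00] F [-0.4 -0.2 -0.1] M [-0.   -0.    0.02] op 0.002
True
t40.21 tcp [528.7 111.5  49.8] ori [-3.139e+00 -1.000e-03 -3.101e+00] F [ 0.3 -0.2 -0. ] M [-0.04 -0.01 -0.07] op -0.001
1 t40.47 tcp [528.7 112.1  49.9] ori [-3.141 -0.    -3.102] F [ 0.4 -2.4  1.4] M [-0.48 -0.04 -0.02] op -0.002
2 t40.72 tcp [528.7 112.5  50. ] ori [-3.139 -0.    -3.102] F [-0.3 -5.5  1.8] M [-0.96 -0.    0.02] op -0.003
3 t40.97 tcp [528.7 112.9  50.2] ori [-3.138 -0.    -3.103] F [-0.  -6.5  3.6] M [-1.31  0.03 -0.02] op -0.001
4 t41.22 tcp [528.7 113.4  50.3] ori [-3.137  0.    -3.103] F [-0.9 -9.1  4.5] M [-1.44  0.17  0.04] op 0.001
```

The resistance rises steadily with displacement (2.4 → 9.1 N), so the pins are up in their holes and holding. Plain friction would not rise like that. I'll back off, seat the plate home again with a free push, and retreat.

```bash
python3 - <<'E'
from h import *
d=np.array([np.sin(.04),-np.cos(.04),0]); o=[np.pi,0,-np.pi+.04]
g=np.array([528.2,131.1,50.0])
bot.movel(g+d*36,rot=o,max_speed=60); bot.movel(g+d*36+[0,0,60],max_speed=150)
bot.movel(g-d*40+[0,0,60],max_speed=150)
print(bot.movel(g-d*40,max_speed=120,threshold=6))
print(bot.movel(g-d*15,max_speed=30,threshold=5)); s=st()
p=s["tcp_pos"].copy(); p[2]=49.5
for k in (3,6,9,11):
    h=bot.movel(p+d*k,rot=[np.pi+.008,0,-np.pi+.038],max_speed=15,threshold=25); print(k,h,end=" "); s=st()
    if h or s["contact_force"][1]>31: break
bot.dwell(.1)
bot.movel(g-d*38,rot=o,max_speed=60); bot.movel(g-d*38+[0,0,100],max_speed=150)
bot.movel([470,-40,200],max_speed=250); st()
for n in("scene","top"): cv2.imwrite(f"pics/{n}10.png",imaging.capture(n))
t=cv2.imread("pics/top10.png"); cv2.imwrite("pics/t10.png",cv2.resize(t[140:245,145:275],None,fx=5.5,fy=5.5,interpolation=cv2.INTER_CUBIC))
for a,b in ((7,8),(8,10),(4,10)):
  A,B=[cv2.imread(f"pics/scene{k}.png")[150:212,236:345].astype(int) for k in (a,b)]; print(a,b,np.abs(A-B).mean().round(2))
E
```

```text
False
True
t44.29 tcp [527.4 153.5  50.2] ori [ 3.138  0.    -3.102] F [0.1 2.8 0.9] M [ 0.37 -0.07  0.02] op -0.002
3 False t44.66 tcp [527.4 153.1  50. ] ori [-3.139  0.    -3.102] F [-0.8 10.6  5. ] M [1.7  0.3  0.01] op -0.001
6 False t45.01 tcp [527.4 153.   50.1] ori [ 3.138  0.    -3.1  ] F [-1.2 18.7  4.5] M [ 3.33  0.41 -0.02] op 0.000
9 False t45.36 tcp [527.4 152.8  50.2] ori [ 3.131e+00  1.000e-03 -3.098e+00] F [-2.8 25.6  4.2] M [ 4.89  0.47 -0.02] op 0.003
11 False t45.64 tcp [527.4 152.8  50.3] ori [ 3.127e+00  1.000e-03 -3.097e+00] F [-2.2 32.1  4.4] M [ 5.99  0.54 -0.05] op -0.003
t48.19 tcp [469.8 -39.4 199.5] ori [ 3.141e+00 -1.000e-03 -3.101e+00] F [ 0.2  0.7 -0.7] M [ 0.02  0.01 -0.03] op 0.000
7 8 1.53
8 10 1.17
4 10 7.57
```

View pics/t10.png

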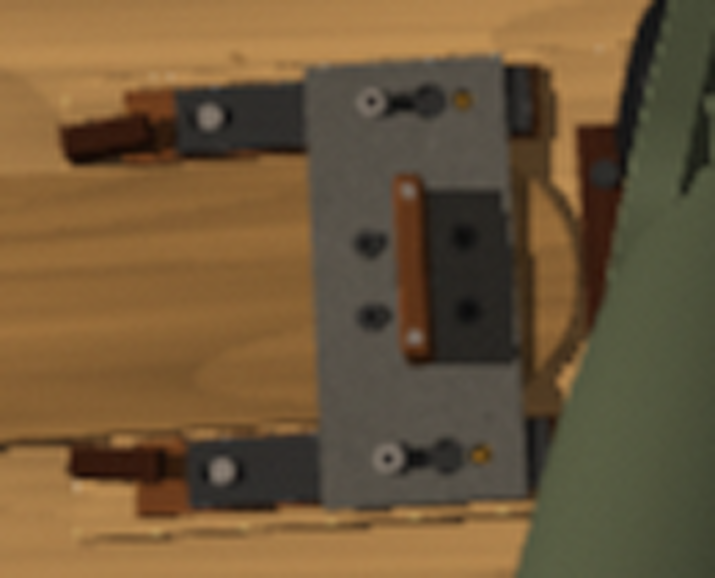

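View pics/scene10.png

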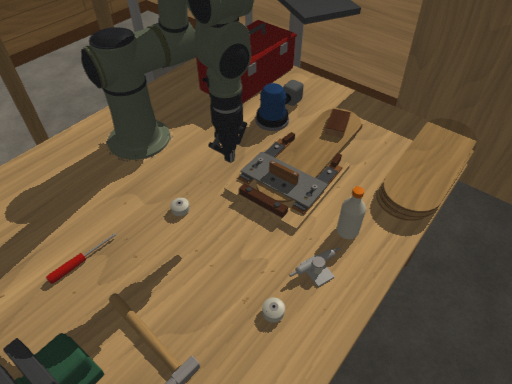

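Touching the grip from behind met it at y = 153.5 both before and after the nudge, so the pins had sprung the plate back home. The pictures show it seated, with nothing else moved. I'm handing in.

```bash
python3 -c "
from bench import bot
bot.sign_off()"
```

```text
the job is handed in; nothing more can be done
```

The drill plate is mounted on the cradle and pushed home, the gripper has let go, and I handed the job in at about 48 s. I never saw the pins' height directly, so the lock itself rests on the force checks below.

I took the plate by its grip and lowered it over both heads. It came down flat on the strips at the first try, at about 32 mm. I then slid it about 31 mm towards the nose until it stopped hard.

**Checks that agreed:**
- **Position:** the last top view shows the necks at the slot ends, with brass in both pin holes. Measured in an earlier top view, the plate was within about 1 mm of home at both ends.
- **Free push:** a final push of about 32 N with shut fingers met a hard stop with no further travel.
- **Nudge back:** pushing the plate back with shut fingers met a resistance rising from about 2 to 9 N over roughly 2 mm. Afterwards I touched the grip at the same place as before, so the plate had sprung home.
- **Bystanders:** the last pictures show nothing else moved.

**Checks that disagreed or were weak:**
- **Earlier pull tests:** two pulls while gripping moved the plate 2–3 mm at only about 5 N. I first read that as not locked and pushed home again.
- **Push force:** the highest reading on the tool was about 37 N, close to the 40 N limit, during one of those pushes.
- **Pictures:** at about 3 mm per pixel they cannot show the pins' height.

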